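Put the shell mill away on its storage pin, packing collar first

TASK

Put the shell mill away on the upright pin of the steel storage stand. Its teeth must not sit on the base, so first lower the thick packing collar over the pin until it lies flat on the base, then set the shell mill upright over the same pin, resting on the collar. Leave the thin collar where it is.

Things in the scene. Friction and masses are not known exactly. Their poses are not given: they have to be found in the camera images.
- pin_foot (a point): The storage stand, fixed to the bench: dark steel base plate 96 x 96 x 15 mm with a small screw in each corner and one bright upright pin in its middle. The pin is 9 mm in diameter, stands 43 mm above the base's top and tapers over its last 15 mm to a 3.6 mm tip. This point: the middle of the pin's foot, on the top face of the base, 15 mm above the bench; z up.
- thick_collar: Thick packing collar, a loose plain steel ring lying flat: outside diameter 50 mm, bore 20 mm right through, height 24 mm, 0.25 kg. Origin: centre of its underside; z along its bore, up.
- thin_collar: Thin collar, to be left alone: a steel ring of the same 50 mm outside and 20 mm bore but only 10 mm high, lying flat. Origin: centre of its underside.
- cutter: Shell mill, a brown toothed cutter standing upright on its end: about 39 mm in diameter, 46 mm high, about 0.27 kg, to be gripped across the teeth, in any direction. The bore is about 14 mm wide and open from below for 23 mm (above that it is blocked). Origin: centre of its underside; z along its axis, up. (A different toothed cutter lies on its side nearby and is not wanted.)
Mind the look-alikes: they are no part of the job. Leave any brown look-alike of the thick_collar alone.

How it is judged:
By the outcome, as a careful person would: the job done as asked, in the order asked, and still so for the second after the job is handed in, with the robot touching nothing.
It also fails if it takes over 54 s, if anything falls off the work surface, if the arm or the gripper's body presses on something with over 40 N, if the wrist force passes 120 N, or if a joint passes its speed limit or range.

ROBOT

A 6-joint arm with a two-finger parallel gripper is mounted at the origin on a cart in front of the work surface, level with it; the furniture and walls round the work are solid. World frame = base frame: x ahead of the robot, y to its left, z up, the work surface at z = 0. Lengths are in m, angles in degrees, forces in N, time in s.
With the tool pointing down it reaches from about 0.3 to 0.75 m from the base axis. Payload 8.5 kg.
Tool frame: the origin (TCP) lies at the very end of the fingers, on their centre line; the grasp point (between the pads) lies 19 mm behind it (env.grip_point_offset is the distance from the TCP to the grasp point, in m); z points along the fingers, y is the direction in which the jaws open and shut (so a half turn about z gives the same grasp; the last joint's range is limited). The gripper opens to 85 mm and grips with 20 to 120 N. Pads are 22 mm wide; open, the fingers measure 114 mm over their backs; the gripper's body (76 mm by 85 mm) begins 54 mm behind the grasp point. The pads swing forward as they close: fully open they stand 13 mm farther back than shut.
Start: joints at [58.081, 21.807, 74.336, -0, 83.858, -12.336], TCP at [0.184, 0.518, 0.231] pointing down, gripper open.
Joint ranges: [-178.18, 178.18], [-50.72, 133.34], [12.68, 142.11], [-81.47, 261.47], [9.98, 163.14], [-165.26, 165.26]. Speed limits (degrees/s): [136.94, 136.94, 180, 180, 180, 180].

INTERFACE

Orientations are given as a 3x3 rotation matrix whose columns are the frame's x, y, z axes.
In Python, from rig import env gives the robot as it stands.
- The arm moves only by the tool move_arm, never from a script. Its argument "moves" is a list of rows, each a list of 4 numbers: the shift along the tool's x, y, z in mm, then the turn about the tool's z in rad. In form: [[tx, ty, tz, spin], ...]. A call has 1 to 20 rows; each row is the pose to reach, as a shift and turn from the pose commanded when the call began, along the tool's axes at that moment; what a row does not reach only later rows make up. A row lasts 1/10 s, in which the tool goes at most 50 mm and 8.59 degrees, less where a joint would pass 70% of its speed; a pose out of reach is approached as far as the arm can. A call with a gripper value outside its range is refused whole. "grip" is the closure, from 0 (fully open) to 1 (shut), set as the call begins (left out, the last holds). The fingers move at their own pace and stop on an object; "grip_force" is the grip in N (left out, the last holds). Time passes only in rows, so rows that repeat a pose let the fingers close. It gives the time, the measured TCP pose, the force and the opening at its end, in the units of the state.
- env.observe(): the state, without advancing time (a new reading comes with each control period).
- env.get_image(name): name is "scene" or "side" or "wrist"; returns the picture (420x560x3 uint8, red, green, blue); there is no depth.
- env.get_calibration(name): a dict with "fovy" (degrees; the focal length in pixels is half the picture's height over the tangent of half this angle, whatever the lens; pixels are square), "cx", "cy" (the principal point, pixels), "k1" (the pictures are not rectified: a ray, as slopes to the right and down, at radius r is drawn at 1 + k1 r^2 times it, then the intrinsics apply), "extrinsics" (4x4, takes a point from world to camera coordinates); the wrist camera has in their place "tool_from_camera" (4x4, takes a point from camera to tool coordinates, whose origin is the TCP and whose axes are the flange's). Camera axes: x right, y up, looking along -z (the intrinsics and any distortion apply to the point x, -y, -z); pixel columns grow to the right and rows downward; lengths in m; the calibration is good to about 2 mm. A picture is of the moment at which its call begins: read the wrist's pose just before it. get_calibration takes no time and is no camera call.
- env.close_job(): hands the job in, once; it reports no verdict.
Trained networks look in the newest picture that a camera, given by its name, has taken for a name from the list of things; names that differ only in an ending like _2 or _b are one class to them, and where a whole thing is asked for, a point or a joint stands for the part that bears it (a point fixed in the world has none). Each returns a list of dicts, best first, with "conf" (0 to 1); they miss things now and then, are a little off and sometimes report something else, mostly with a low value. They report only what shows in the picture. A call takes as long as a camera call. They do not tell look-alikes from the thing itself.
- env.silhouettes(camera, name): "region" (420x560 bool, what is visible of it) and "point" ([row, column] in pixels, amid what is visible of it).
- env.tip_of(camera, name): "point" ([row, column] in pixels: a listed point, or the origin of a listed thing).
The state is a dict: "time_s": time; "q": joint angles; "qvel": joint speeds; "joint_efforts": joint torques, N m; "position": TCP position; "tool_rot": TCP orientation; "ft_force": force on the tool from outside, world axes, zero at the start; "wrist_torque": the same for the moment, N m; "grip_width": finger opening in m.
Only numpy, scipy, OpenCV 4.12 (cv2) and the standard library are available. Lean on these libraries where they do the work, as an engineer would, in place of code of your own. Each camera call takes 0.05 s, during which the arm holds its last target.

## Working session

There is one attempt and no reset: what is moved stays moved. The work goes in short steps, Python scripts to look and compute and a tool call to move; the robot and the scene stay as the last step left them, time stands still between calls to the robot, and variables do not carry over. Pictures are saved under pics/ and viewed, and the job is handed in when it is done.

Besides the shell and the picture viewer there is one more tool, called after "Request:" as name(argument=value, ...), one argument or row to a line, values as JSON. move_arm: Moves the arm, as the interface text tells. Its arguments: {"type":"object","properties":{"moves":{"type":"array"},"grip":{"type":"number"},"grip_force":{"type":"number"}},"required":["moves"]}

```bash
ls; mkdir -p pics; cat > h.py <<'E'
import numpy as np, cv2
from rig import env
def save(name,fn):
    im=env.get_image(name); cv2.imwrite(f'pics/{fn}.png',im[:,:,::-1]); return im
def cam(name,st=None):
    c=env.get_calibration(name)
    f=210/np.tan(np.radians(c['fovy']/2))
    if name=='wrist':
        st=st or env.observe()
        T=np.eye(4);T[:3,:3]=np.array(st['tool_rot']);T[:3,3]=st['position']
        W=T@np.array(c['tool_from_camera'])
    else: W=np.linalg.inv(np.array(c['extrinsics']))
    return c,f,W
def ray(name,row,col,st=None):
    c,f,W=cam(name,st)
    d=np.array([(col-c['cx'])/f,(row-c['cy'])/f]); u=d.copy()
    for _ in range(30): u=d/(1+c['k1']*(u@u))
    v=W[:3,:3]@np.array([u[0],-u[1],-1]); return W[:3,3],v
def onz(name,row,col,z,st=None):
    o,v=ray(name,row,col,st); return o+v*(z-o[2])/v[2]
def proj(name,p,st=None):
    c,f,W=cam(name,st)
    q=np.linalg.inv(W)@np.append(p,1); u=np.array([q[0],-q[1]])/-q[2]
    u=u*(1+c['k1']*(u@u)); return u[1]*f+c['cy'],u[0]*f+c['cx']
E
python3 - <<'E'
from h import *
print(env.observe())
for n in('scene','side','wrist'):
    save(n,n+'0'); c,f,W=cam(n); print(n,c['k1'],f,c['cx'],c['cy'],W[:3,3].round(3),-W[:3,2].round(2))
    if n!='wrist':print(np.array(c['extrinsics']).round(3).tolist())
    else: print(np.array(c['tool_from_camera']).round(3).tolist())
E
```

```text
pics
{'time_s': 0.0, 'q': array([ 5.80797941e+01,  2.18438760e+01,  7.43861633e+01,  1.12183262e-04,
        8.38610963e+01, -1.23351429e+01]), 'qvel': array([-0.02472077, -0.04886267, -0.06761062,  0.00586324, -0.0813852 ,
       -0.07663861]), 'joint_efforts': array([-1.01425099e-03, -4.48448610e+01, -2.31269217e+01, -2.98339055e-04,
        4.86839490e-03,  1.87449024e-05]), 'position': array([0.18419127, 0.51791152, 0.23067646]), 'tool_rot': array([[-9.42144659e-01,  3.35205507e-01, -8.42670923e-04],
       [ 3.35206392e-01,  9.42143755e-01, -1.34906199e-03],
       [ 3.41704138e-04, -1.55348023e-03, -9.99998735e-01]]), 'ft_force': array([ 0.17859947,  0.03144118, -0.48203312]), 'wrist_torque': array([0.01343928, 0.01525985, 0.00471588]), 'grip_width': 0.08549628022032489}
scene -0.1730363113203725 540.7146057563859 284.81184438192884 202.70838565370923 [-0.174 -0.291  0.87 ] [ 0.6   0.34 -0.72]
[[0.515, -0.857, 0.017, -0.174], [0.614, 0.383, 0.69, -0.382], [-0.597, -0.345, 0.724, -0.834], [0.0, 0.0, 0.0, 1.0]]
side -0.0023075188647266676 388.92412276964393 279.1453957459339 205.6533030613743 [ 0.097 -0.693  0.573] [ 0.39  0.76 -0.51]
[[0.895, -0.446, 0.013, -0.404], [0.22, 0.465, 0.857, -0.19], [-0.388, -0.764, 0.515, -0.787], [0.0, 0.0, 0.0, 1.0]]
wrist -0.02230396852870353 310.2704408197947 274.5349449315665 212.69377839980152 [0.108 0.546 0.373] [ 0.3  -0.11 -0.95]
[[0.0, 0.95, 0.313, 0.081], [1.0, -0.0, -0.001, 0.0], [-0.001, 0.313, -0.95, -0.142], [0.0, 0.0, 0.0, 1.0]]
```

View pics/scene0.png

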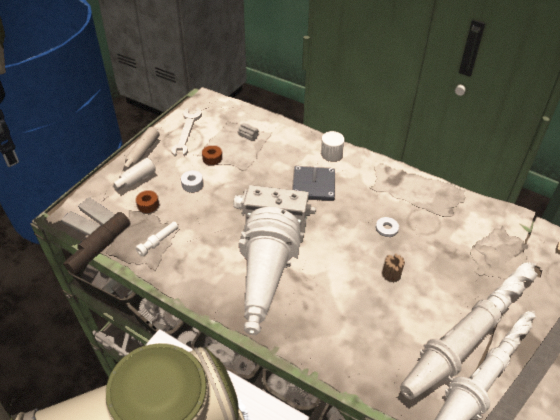

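View pics/side0.png

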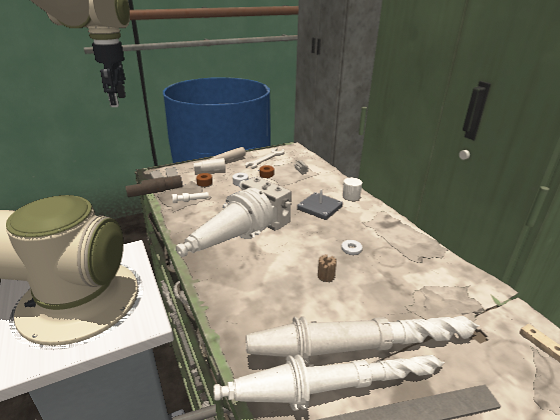

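View pics/wrist0.png

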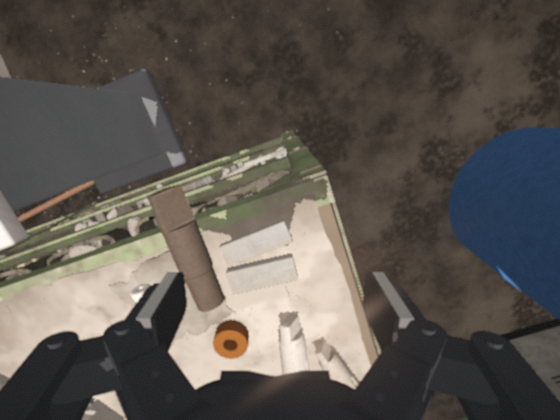

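```bash
python3 - <<'E'
from h import *
save('scene','s1');save('side','d1')
for n in('pin_foot','thick_collar','thin_collar','cutter'):
    for c in('scene','side'):
        for k in env.tip_of(c,n)[:5]:
            z={'pin_foot':.015}.get(n,0)
            print(n,c,round(k['conf'],2),np.round(k['point'],1),onz(c,*k['point'],z).round(4))
im=cv2.imread('pics/s1.png')
a=cv2.resize(im[130:230,120:260],None,fx=4,fy=4,interpolation=cv2.INTER_CUBIC)
cv2.imwrite('pics/c1.png',a)
a=cv2.resize(im[120:290,280:440],None,fx=3.5,fy=3.5,interpolation=cv2.INTER_CUBIC)
cv2.imwrite('pics/c2.png',a)
E
```

```text
pin_foot scene 0.89 [178.4 312.3] [0.6304 0.103  0.015 ]
pin_foot side 0.92 [200.8 317.2] [0.6287 0.1133 0.015 ]
thick_collar scene 0.81 [183.7 191.1] [0.4812 0.3382 0.    ]
thick_collar scene 0.79 [206.7 148.1] [0.3726 0.375  0.    ]
thick_collar scene 0.67 [158.9 210. ] [0.5732 0.3523 0.    ]
thick_collar side 0.64 [183.1 240. ] [0.4797 0.3348 0.    ]
thick_collar side 0.49 [177.2 263. ] [0.5625 0.3415 0.    ]
thick_collar side 0.46 [184.8 203.8] [0.3732 0.3721 0.    ]
thin_collar scene 0.73 [226.3 386.1] [ 0.5992 -0.0977  0.    ]
thin_collar side 0.55 [248.5 353.6] [ 0.603  -0.1003  0.    ]
cutter scene 0.88 [275.8 390. ] [ 0.4823 -0.1579  0.    ]
cutter side 0.64 [274.2 324.2] [ 0.4883 -0.1491  0.    ]
```

View pics/c1.png

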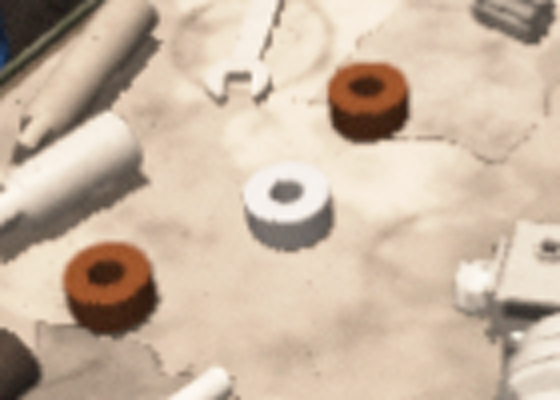

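View pics/c2.png

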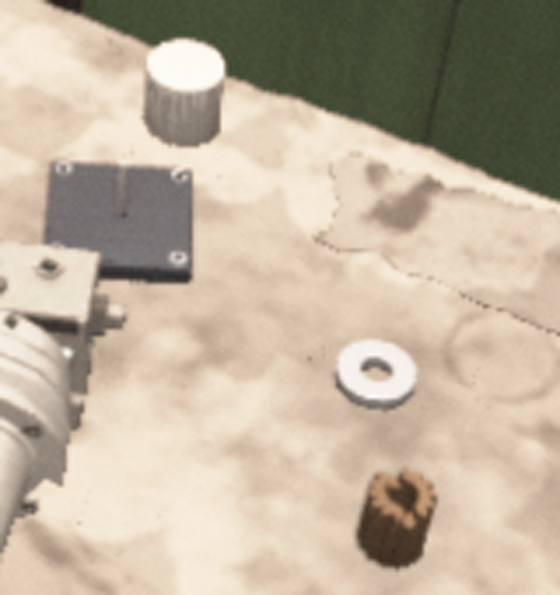

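```bash
python3 - <<'E'
from h import *
def tri(a,b):
    (o1,v1),(o2,v2)=ray('scene',*a),ray('side',*b)
    A=np.c_[v1,-v2]; t=np.linalg.lstsq(A,o2-o1,rcond=None)[0]
    p,q=o1+v1*t[0],o2+v2*t[1]; return ((p+q)/2).round(3),round(np.linalg.norm(p-q),4)
print('block topright', [onz('scene',193,308,z).round(3) for z in(.04,.06,.08)])
print('block topleft', [onz('scene',187,246,z).round(3) for z in(.04,.06,.08)])
print('whitecyl', onz('scene',157,333,0).round(3))
print('pintip',tri((166.5,315),(191,320)))
im=cv2.imread('pics/d1.png')
cv2.imwrite('pics/c3.png',cv2.resize(im[150:290,190:390],None,fx=4,fy=4,interpolation=cv2.INTER_CUBIC))
E
```

```text
block topright [array([0.562, 0.077, 0.04 ]), array([0.544, 0.068, 0.06 ]), array([0.527, 0.06 , 0.08 ])]
block topleft [array([0.506, 0.201, 0.04 ]), array([0.49 , 0.189, 0.06 ]), array([0.474, 0.177, 0.08 ])]
whitecyl [0.737 0.104 0.   ]
pintip (array([0.626, 0.097, 0.057]), np.float64(0.0028))
```

View pics/c3.png

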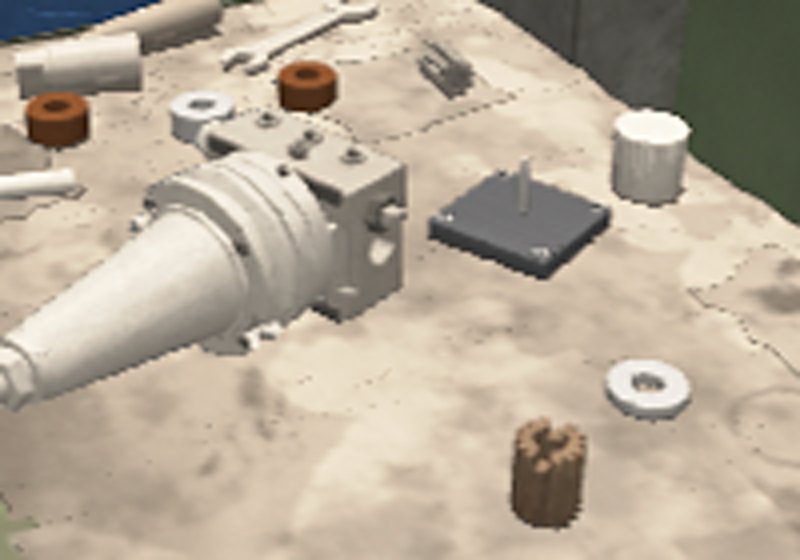

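Request:
move_arm(
  moves=[
    [-40,-8,8,-0.1],
    [-85,-18,18,-0.22],
    [-130,-27,27,-0.34],
    [-175,-36,36,-0.342],
    [-220,-46,46,-0.342],
    [-260,-54,54,-0.342],
    [-300,-63,63,-0.342],
    [-325,-68,68,-0.342],
    [-340,-71,71,-0.342],
    [-340,-71,71,-0.342],
    [-340,-71,71,-0.342],
    [-340,-71,71,-0.342],
  ],
)

```text
time_s: 1.85
position: [0.4798, 0.3383, 0.1608]
tool_rot: [[-1.0, -0.002, 0.0], [-0.002, 1.0, 0.0], [-0.0, 0.0, -1.0]]
ft_force: [0.4, -0.1, 0.1]
grip_width: 0.0856
```

```bash
cat > look.py <<'E'
import sys
from h import *
fn,name,z=sys.argv[1],sys.argv[2],float(sys.argv[3])
st=env.observe(); save('wrist',fn)
print(st['time_s'],st['position'].round(4),st['tool_rot'].round(3).tolist(),st['ft_force'].round(2),st['grip_width'])
for k in env.tip_of('wrist',name)[:3]: print('tip',round(k['conf'],2),np.round(k['point'],1),onz('wrist',*k['point'],z,st).round(4))
E
python3 look.py w1 thick_collar 0
```

```text
1.85 [0.4798 0.3383 0.1608] [[-1.0, -0.002, 0.0], [-0.002, 1.0, 0.0], [-0.0, 0.0, -1.0]] [ 0.4  -0.13  0.14] 0.08562985055128959
tip 0.89 [281.2 288.7] [0.5791 0.3549 0.    ]
tip 0.85 [ 86.8 320.9] [0.3782 0.3809 0.    ]
tip 0.72 [195.4 272.3] [0.4806 0.3367 0.    ]
```

View pics/w1.png

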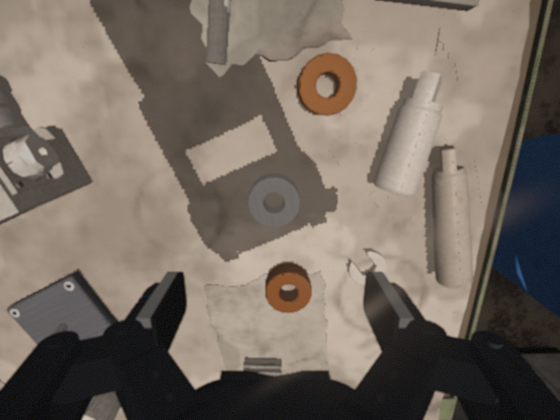

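```bash
cat > sil.py <<'E'
import sys
from h import *
name,zs=sys.argv[1],[float(z) for z in sys.argv[2:]]
st=env.observe()
for k in env.silhouettes('wrist',name)[:3]:
    r=k['region'].astype(np.uint8); cs,_=cv2.findContours(r,cv2.RETR_EXTERNAL,cv2.CHAIN_APPROX_NONE)
    c=max(cs,key=cv2.contourArea); (x,y),(a,b),t=cv2.fitEllipse(c)
    print(round(k['conf'],2),'ell row,col',round(y,1),round(x,1),round(a,1),round(b,1),'bbox',cv2.boundingRect(c),[onz('wrist',y,x,z,st).round(4).tolist() for z in zs])
E
python3 sil.py thick_collar 0.012 0.024; python3 - <<'E'
import cv2
im=cv2.imread('pics/w1.png')[160:240,220:330]
cv2.imwrite('pics/w1c.png',cv2.resize(im,None,fx=6,fy=6,interpolation=cv2.INTER_CUBIC))
E
```

```text
0.91 ell row,col 83.9 326.7 57.7 62.9 bbox (297, 53, 60, 62) [[0.3769, 0.3841, 0.012], [0.3778, 0.3822, 0.024]]
0.68 ell row,col 199.7 273.5 51.5 53.6 bbox (248, 173, 52, 54) [[0.4819, 0.3378, 0.012], [0.4784, 0.3379, 0.024]]
0.68 ell row,col 287.2 287.6 48.3 51.0 bbox (264, 262, 49, 51) [[0.5795, 0.3531, 0.012], [0.572, 0.3525, 0.024]]
```

View pics/w1c.png

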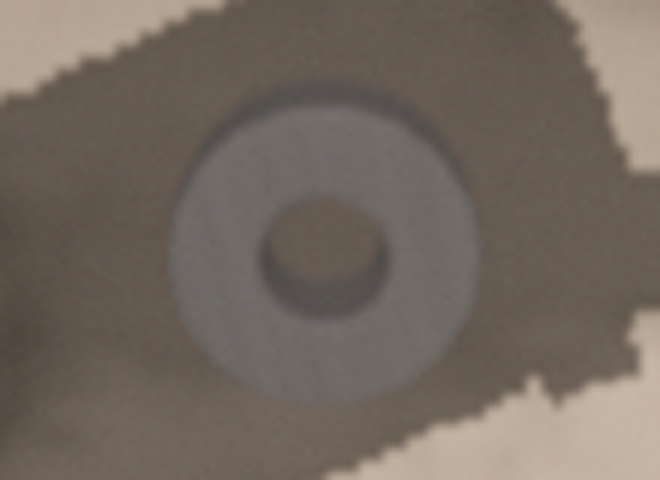

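Request:
move_arm(
  moves=[
    [-1,0,40,0],
    [-1,0,80,0],
    [-1,0,115,0],
    [-1,0,140,0],
    [-1,0,152,0],
    [-1,0,157,0],
    [-1,0,157,0],
    [-1,0,157,0],
  ],
  grip=0,
  grip_force=40,
)

```text
time_s: 2.8
position: [0.4825, 0.3377, 0.0046]
tool_rot: [[-1.0, -0.0, 0.002], [-0.0, 1.0, 0.001], [-0.002, 0.001, -1.0]]
ft_force: [-0.5, 0.5, 0.7]
grip_width: 0.0855
```

Request:
move_arm(
  moves=[
    [0,0,0,0],
    [0,0,0,0],
    [0,0,0,0],
    [0,0,0,0],
    [0,0,0,0],
    [0,0,0,0],
    [0,0,0,0],
    [0,0,0,0],
  ],
  grip=1,
  grip_force=40,
)

```text
time_s: 3.6
position: [0.4821, 0.3375, 0.0043]
tool_rot: [[-1.0, -0.0, 0.001], [-0.0, 1.0, 0.001], [-0.001, 0.001, -1.0]]
ft_force: [-0.6, -1.3, 6.4]
grip_width: 0.0481
```

```bash
python3 look.py w2 thick_collar 0.01; python3 - <<'E'
from h import *
save('side','d2')
im=cv2.imread('pics/w2.png')[180:420,120:440]
cv2.imwrite('pics/w2c.png',cv2.resize(im,None,fx=2.5,fy=2.5,interpolation=cv2.INTER_CUBIC))
E
```

```text
3.6 [0.4821 0.3375 0.0043] [[-1.0, -0.0, 0.001], [-0.0, 1.0, 0.001], [-0.001, 0.001, -1.0]] [-0.6  -1.31  6.37] 0.04805385670823911
tip 0.92 [269.3 273.3] [0.4756 0.3373 0.01  ]
tip 0.66 [ 54.7 377.1] [0.3798 0.3788 0.01  ]
```

View pics/w2c.png

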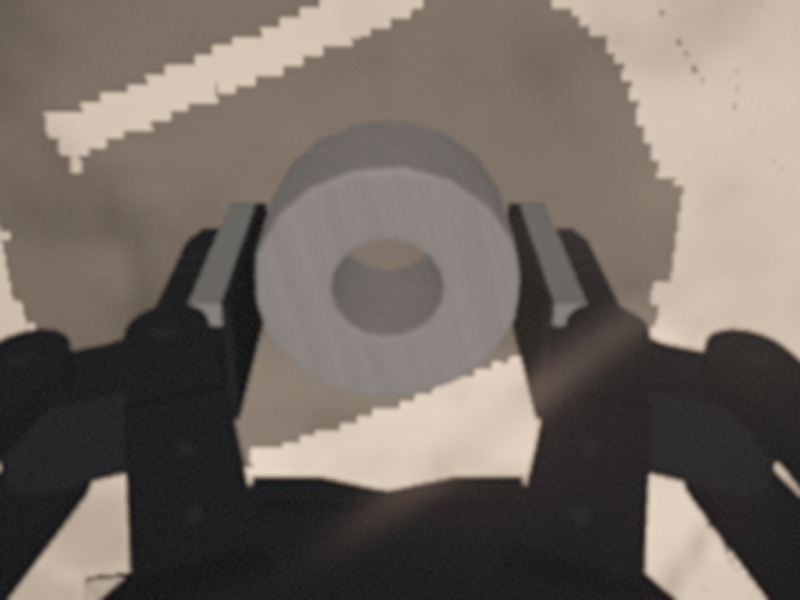

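```bash
python3 - <<'E'
from h import *
print(env.observe()['position'])
for r in(292,294.8): print(onz('wrist',r,274.8,.024).round(4))
E
```

```text
[0.48216859 0.33748617 0.00432702]
[0.4796 0.3381 0.024 ]
[0.4811 0.3381 0.024 ]
```

Request:
move_arm(
  moves=[
    [0,0,-10,0],
    [0,0,-30,0],
    [0,0,-65,0],
    [0,0,-105,0],
    [0,0,-140,0],
    [0,0,-160,0],
    [0,0,-170,0],
    [0,0,-170,0],
  ],
)

```text
time_s: 4.55
position: [0.482, 0.3374, 0.1742]
tool_rot: [[-1.0, -0.0, 0.001], [-0.0, 1.0, 0.001], [-0.001, 0.001, -1.0]]
ft_force: [0.2, 0.5, -3.8]
grip_width: 0.0481
```

Request:
move_arm(
  moves=[
    [-15,-18,0,0],
    [-40,-47,0,0],
    [-65,-76,0,0],
    [-90,-105,0,0],
    [-115,-134,0,0],
    [-140,-163,0,0],
    [-165,-192,0,0],
    [-185,-216,0,0],
    [-195,-228,0,0],
    [-198,-232,0,0],
    [-198,-232,0,0],
    [-198,-232,0,0],
  ],
)

```text
time_s: 5.75
position: [0.6791, 0.1067, 0.1731]
tool_rot: [[-1.0, -0.001, -0.001], [-0.001, 1.0, 0.0], [0.001, 0.0, -1.0]]
ft_force: [0.1, 0.2, -3.6]
grip_width: 0.0482
```

```bash
python3 look.py w3 pin_foot 0.015
```

```text
5.75 [0.6791 0.1067 0.1731] [[-1.0, -0.001, -0.001], [-0.001, 1.0, 0.0], [0.001, 0.0, -1.0]] [ 0.1   0.25 -3.56] 0.04816223359145187
tip 0.65 [142.4 269.9] [0.6269 0.1028 0.015 ]
```

View pics/w3.png

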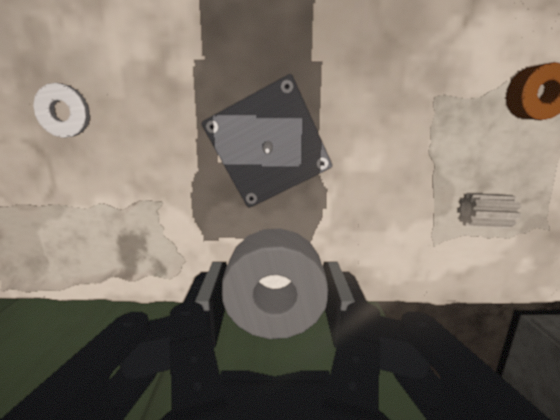

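```bash
python3 - <<'E'
from h import *
im=cv2.imread('pics/w3.png')[65:215,190:345]
cv2.imwrite('pics/w3c.png',cv2.resize(im,None,fx=5,fy=4,interpolation=cv2.INTER_CUBIC)) if 0 else cv2.imwrite('pics/w3c.png',cv2.resize(im[:,:],None,fx=4,fy=4,interpolation=cv2.INTER_CUBIC))
print(proj('wrist',[.628,.103,.015]),proj('wrist',[.628,.103,.058]))
E
```

```text
(np.float64(143.26086801485008), np.float64(270.1176222423488)) (np.float64(148.53664269746466), np.float64(269.45643608134594))
```

View pics/w3c.png

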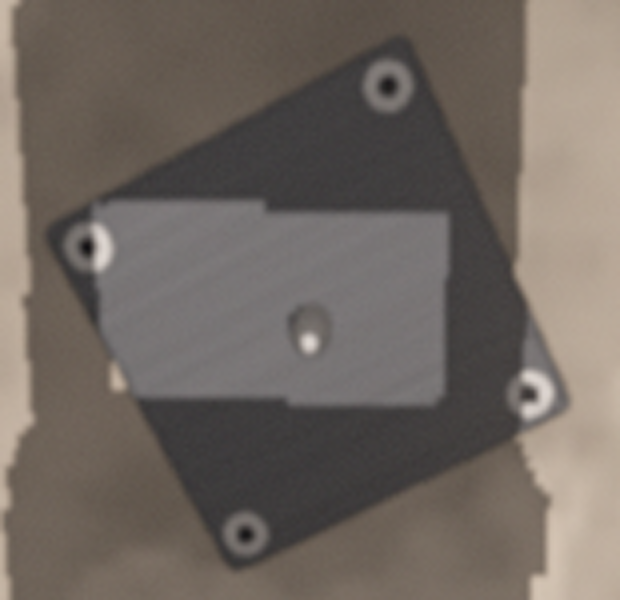

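```bash
python3 - <<'E'
from h import *
P=[onz('wrist',r,c,.015)for r,c in((126.75,212),(86.75,287),(163.5,322.5),(198.5,251.25))]
print(np.round(P,4)); print('centre',np.mean(P,0), [np.linalg.norm(P[i]-P[i-1]).round(4) for i in range(4)])
print('tip',onz('wrist',150.5,267.25,.058), 'foot',onz('wrist',144.5,267.5,.015))
st=env.observe();print(st['position'])
# collar in hand bore centre top plane: top z approx tcp+0.0197
g=cv2.imread('pics/w3.png')
cv2.imwrite('pics/w3d.png',cv2.resize(g[220:345,210:340],None,fx=4.5,fy=4.5,interpolation=cv2.INTER_CUBIC))
E
```

```text
[[0.6128 0.0486 0.015 ]
 [0.5778 0.1184 0.015 ]
 [0.6472 0.1538 0.015 ]
 [0.6826 0.0839 0.015 ]]
centre [0.63008629 0.10115956 0.015     ] [np.float64(0.0782), np.float64(0.0781), np.float64(0.0779), np.float64(0.0783)]
tip [0.62959469 0.1011841  0.058     ] foot [0.62916394 0.10050454 0.015     ]
[0.67924111 0.10665923 0.17351541]
```

View pics/w3d.png

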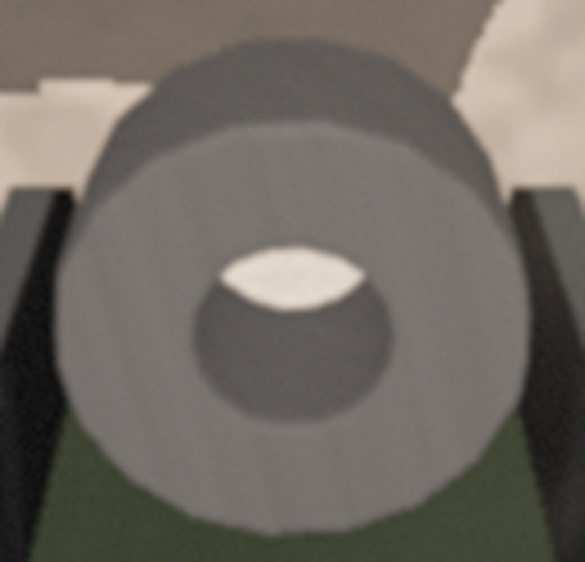

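Request:
move_arm(
  moves=[
    [20,-3,0,0],
    [40,-6,5,0],
    [48,-6,20,0],
    [48,-6,45,0],
    [48,-6,70,0],
    [48,-6,85,0],
    [48,-6,90,0],
    [48,-6,90,0],
    [48,-6,90,0],
  ],
)

```text
time_s: 6.75
position: [0.6323, 0.0997, 0.0845]
tool_rot: [[-1.0, -0.001, 0.002], [-0.001, 1.0, -0.0], [-0.002, -0.0, -1.0]]
ft_force: [0.7, -0.3, -2.5]
grip_width: 0.0483
```

```bash
python3 look.py w4 thick_collar 0.08;python3 - <<'E'
from h import *
save('side','d4'); save('scene','s4')
a=cv2.imread('pics/w4.png')[200:360,180:380]
b=cv2.imread('pics/s4.png')[110:220,260:370]
b=cv2.resize(b,None,fx=3.6,fy=3.6,interpolation=cv2.INTER_CUBIC)
a=cv2.resize(a,None,fx=2,fy=2,interpolation=cv2.INTER_CUBIC)
c=np.zeros((400,796,3),np.uint8);c[:320,:400]=a;c[:396,400:796]=b;cv2.imwrite('pics/c4.png',c)
for k in range(4): print(env.observe()['position'])
E
```

```text
6.75 [0.6323 0.0997 0.0845] [[-1.0, -0.001, 0.002], [-0.001, 1.0, -0.0], [-0.002, -0.0, -1.0]] [ 0.7  -0.28 -2.47] 0.04829319667702531
tip 0.71 [267.3 271.6] [0.6302 0.0986 0.08  ]
[0.63220767 0.09941096 0.08414229]
[0.63220767 0.09941096 0.08414229]
[0.63220767 0.09941096 0.08414229]
[0.63220767 0.09941096 0.08414229]
```

View pics/c4.png

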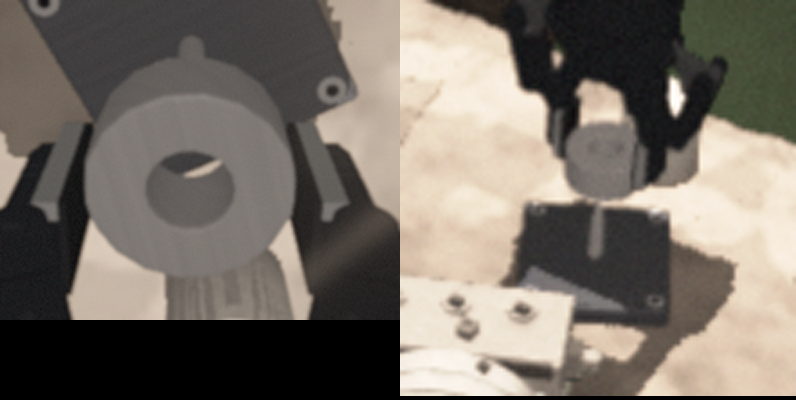

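Request:
move_arm(
  moves=[
    [1,1,5,0],
    [1,1,15,0],
    [1,1,28,0],
    [1,1,41,0],
    [1,1,52,0],
    [1,1,59,0],
    [1,1,62,0],
    [1,1,62,0],
  ],
)

```text
time_s: 7.75
position: [0.6309, 0.1004, 0.021]
tool_rot: [[-1.0, -0.0, -0.0], [-0.0, 1.0, -0.0], [0.0, -0.0, -1.0]]
ft_force: [0.3, 0.2, -4.2]
grip_width: 0.0485
```

Request:
move_arm(
  moves=[
    [0,0,1,0],
    [0,0,2,0],
    [0,0,3,0],
    [0,0,3,0],
    [0,0,3,0],
  ],
)

```text
time_s: 8.25
position: [0.6312, 0.1004, 0.0193]
tool_rot: [[-1.0, -0.0, 0.001], [-0.0, 1.0, -0.0], [-0.001, -0.0, -1.0]]
ft_force: [-2.5, -0.7, 6.7]
grip_width: 0.0481
```

Request:
move_arm(
  moves=[
    [0,0,0,0],
    [0,0,0,0],
    [0,0,0,0],
    [0,0,0,0],
    [0,0,-20,0],
    [0,0,-50,0],
    [0,0,-90,0],
    [0,0,-130,0],
    [0,0,-150,0],
    [0,0,-150,0],
  ],
  grip=0.15,
)

```text
time_s: 9.25
position: [0.6321, 0.1004, 0.1718]
tool_rot: [[-1.0, -0.0, 0.007], [-0.0, 1.0, -0.0], [-0.007, -0.0, -1.0]]
ft_force: [-0.3, 0.2, -1.2]
grip_width: 0.0725
```

```bash
python3 look.py w5 pin_foot 0.015;python3 - <<'E'
from h import *
save('side','d5'); save('scene','s5')
a=cv2.imread('pics/w5.png')[130:290,180:380]
b=cv2.imread('pics/d5.png')[170:240,280:350]
b=cv2.resize(b,None,fx=5,fy=5,interpolation=cv2.INTER_CUBIC)
a=cv2.resize(a,None,fx=2,fy=2,interpolation=cv2.INTER_CUBIC)
c=np.zeros((400,796,3),np.uint8);c[:320,:400]=a;c[:350,400:750]=b;cv2.imwrite('pics/c5.png',c)
E
```

```text
9.25 [0.6321 0.1004 0.1718] [[-1.0, -0.0, 0.007], [-0.0, 1.0, -0.0], [-0.007, -0.0, -1.0]] [-0.34  0.22 -1.15] 0.072501007496185
tip 0.68 [192.4 276.1] [0.6297 0.1025 0.015 ]
```

View pics/c5.png

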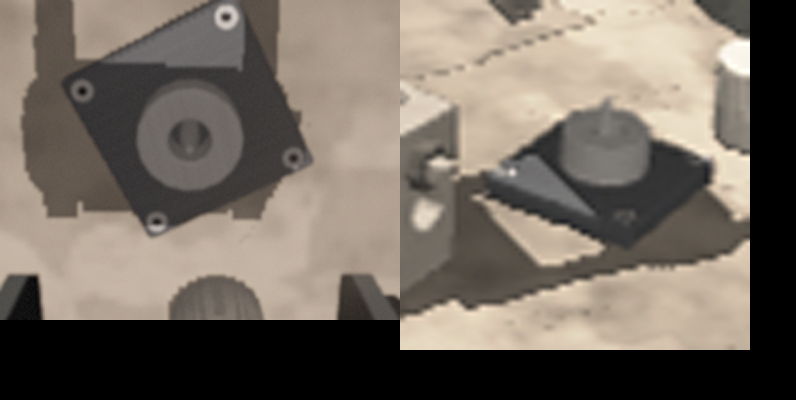

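Request:
move_arm(
  moves=[
    [12,-20,0,0],
    [32,-55,0,0],
    [52,-90,0,0],
    [72,-125,0,0],
    [95,-163,0,0],
    [117,-201,0,0],
    [135,-233,0,0],
    [144,-248,0,0],
    [147,-253,0,0],
    [147,-253,0,0],
    [147,-253,0,0],
    [147,-253,0,0],
  ],
  grip=0,
)

```text
time_s: 10.65
position: [0.4844, -0.1518, 0.1681]
tool_rot: [[-1.0, -0.002, -0.0], [-0.002, 1.0, 0.0], [0.0, 0.0, -1.0]]
ft_force: [0.1, -0.2, -0.9]
grip_width: 0.0856
```

```bash
python3 look.py w6 cutter 0;python3 sil.py cutter 0 0.046
```

```text
10.65 [ 0.4844 -0.1518  0.1681] [[-1.0, -0.002, -0.0], [-0.002, 1.0, 0.0], [0.0, 0.0, -1.0]] [ 0.14 -0.21 -0.95] 0.08559813991023728
tip 0.59 [190.2 272.9] [ 0.4815 -0.1528  0.    ]
0.83 ell row,col 203.7 270.1 40.9 47.9 bbox (249, 179, 42, 50) [[0.496, -0.1559, 0.0], [0.4822, -0.1553, 0.046]]
```

View pics/w6.png

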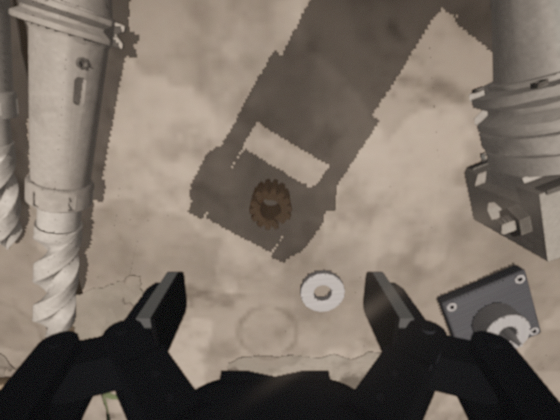

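```bash
python3 - <<'E'
from h import *
im=cv2.imread('pics/w6.png')[165:245,220:320]
cv2.imwrite('pics/w6c.png',np.clip(cv2.resize(im,None,fx=7,fy=7,interpolation=cv2.INTER_CUBIC)*1.7,0,255).astype(np.uint8))
E
```

```text
(no output)
```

View pics/w6c.png

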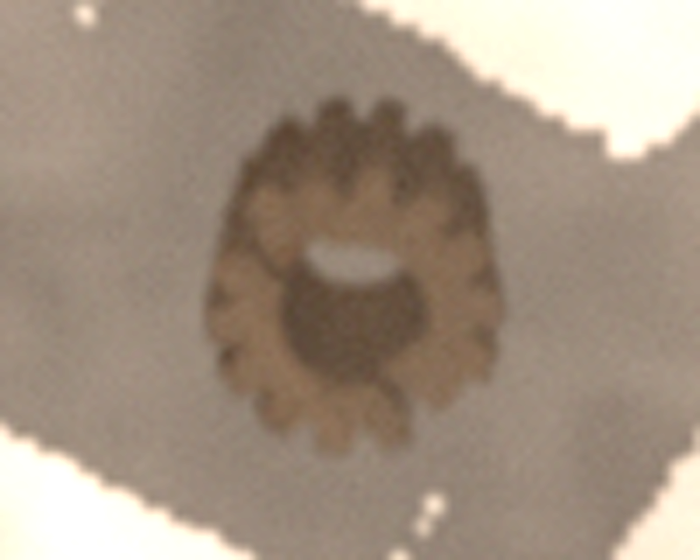

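```bash
python3 - <<'E'
from h import *
print(env.observe()['q'].round(1)); print(onz('wrist',209.3,270.6,.046))
E
```

```text
[ -30.8   20.9   87.     0.    72.1 -120.9]
[ 0.48740574 -0.1549885   0.046     ]
```

Request:
move_arm(
  moves=[
    [-3,-3,10,0.14],
    [-3,-3,20,0.28],
    [-3,-3,30,0.42],
    [-3,-3,40,0.56],
    [-3,-3,50,0.7],
    [-3,-3,60,0.84],
    [-3,-3,70,0.98],
    [-3,-3,80,1.12],
    [-3,-3,85,1.26],
    [-3,-3,88,1.4],
    [-3,-3,90,1.52],
    [-3,-3,92,1.571],
    [-3,-3,94,1.571],
    [-3,-3,110,1.571],
    [-3,-3,130,1.571],
    [-3,-3,148,1.571],
    [-3,-3,157,1.571],
    [-3,-3,160,1.571],
    [-3,-3,160,1.571],
  ],
)

```text
time_s: 12.7
position: [0.4871, -0.1557, 0.0084]
tool_rot: [[-0.001, 1.0, 0.0], [1.0, 0.001, -0.0], [-0.0, 0.0, -1.0]]
ft_force: [0.2, -0.0, -1.0]
grip_width: 0.0855
```

```bash
python3 look.py w7 cutter 0
```

```text
12.7 [ 0.4871 -0.1557  0.0084] [[-0.001, 1.0, 0.0], [1.0, 0.001, -0.0], [-0.0, 0.0, -1.0]] [ 0.21 -0.01 -1.04] 0.08549959661151739
tip 0.79 [263.5 280.3] [ 0.4899 -0.1532  0.    ]
```

View pics/w7.png

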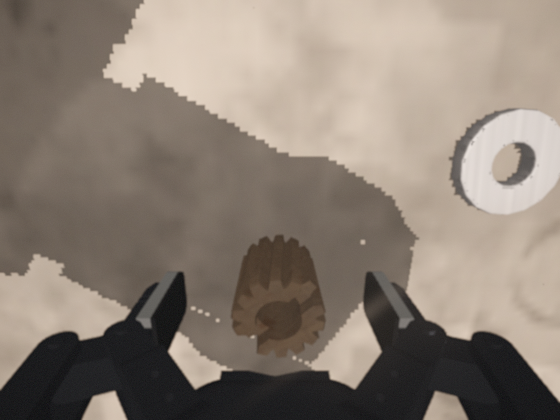

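Request:
move_arm(
  moves=[
    [0,0,0,0],
    [0,0,0,0],
    [0,0,0,0],
    [0,0,0,0],
    [0,0,0,0],
    [0,0,0,0],
    [0,0,0,0],
    [0,0,0,0],
    [0,0,0,0],
  ],
  grip=1,
  grip_force=20,
)

```text
time_s: 13.7
position: [0.4872, -0.1558, 0.0088]
tool_rot: [[0.0, 1.0, 0.001], [1.0, -0.0, -0.001], [-0.001, 0.001, -1.0]]
ft_force: [-0.2, 0.5, 5.5]
grip_width: 0.0377
```

```bash
python3 look.py w8 cutter 0
```

```text
13.7 [ 0.4872 -0.1558  0.0088] [[0.0, 1.0, 0.001], [1.0, -0.0, -0.001], [-0.001, 0.001, -1.0]] [-0.23  0.5   5.51] 0.03765366952901783
tip 0.56 [260.7 274.5] [ 0.4869 -0.1519 -0.    ]
```

View pics/w8.png

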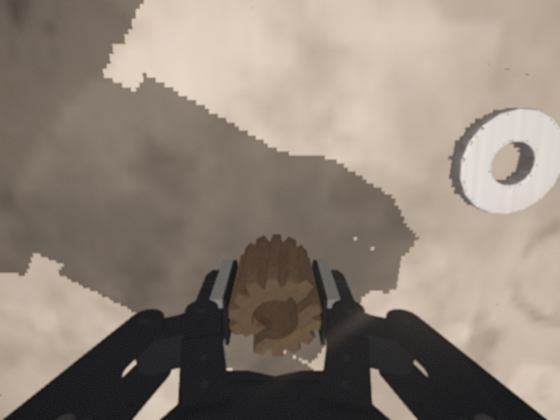

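Request:
move_arm(
  moves=[
    [0,0,0,0],
    [0,0,0,0],
    [0,0,0,0],
    [0,0,0,-0.14],
    [0,0,0,-0.28],
    [0,0,0,-0.42],
    [0,0,0,-0.56],
    [0,0,0,-0.7],
    [0,0,0,-0.84],
    [0,0,0,-0.98],
    [0,0,0,-1.12],
    [0,0,0,-1.26],
    [0,0,0,-1.4],
    [0,0,0,-1.53],
    [0,0,0,-1.571],
    [0,0,0,-1.571],
    [0,0,0,-1.571],
  ],
  grip=0,
)

```text
time_s: 15.5
position: [0.4869, -0.1557, 0.0082]
tool_rot: [[-1.0, 0.001, -0.0], [0.001, 1.0, 0.0], [0.0, 0.0, -1.0]]
ft_force: [-0.1, -0.7, 0.5]
grip_width: 0.0853
```

Request:
move_arm(
  moves=[
    [0,0,0,0],
    [0,0,0,0],
    [0,0,0,0],
    [0,0,0,0],
    [0,0,0,0],
    [0,0,0,0],
    [0,0,0,0],
    [0,0,0,0],
    [0,0,0,0],
  ],
  grip=1,
  grip_force=50,
)

```text
time_s: 16.4
position: [0.487, -0.1557, 0.0086]
tool_rot: [[-1.0, -0.0, 0.0], [-0.0, 1.0, -0.0], [-0.0, -0.0, -1.0]]
ft_force: [-0.9, 0.4, 5.4]
grip_width: 0.0367
```

```bash
python3 look.py w9 cutter 0
```

```text
16.4 [ 0.487  -0.1557  0.0086] [[-1.0, -0.0, 0.0], [-0.0, 1.0, -0.0], [-0.0, -0.0, -1.0]] [-0.9   0.45  5.44] 0.03669881852745306
tip 0.9 [263.2 277.6] [ 0.4846 -0.1536  0.    ]
```

View pics/w9.png

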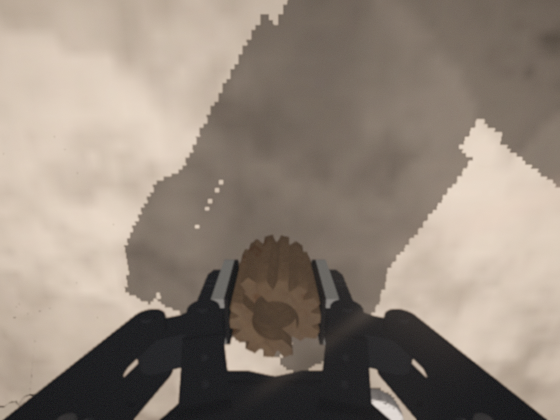

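Request:
move_arm(
  moves=[
    [0,0,-10,0],
    [0,0,-35,0],
    [0,0,-75,0],
    [0,0,-115,0],
    [0,0,-150,0],
    [-10,13,-168,0],
    [-30,40,-170,0],
    [-53,70,-170,0],
    [-76,101,-170,0],
    [-99,132,-170,0],
    [-122,162,-170,0],
    [-145,193,-170,0],
    [-168,223,-170,0],
    [-185,246,-170,0],
    [-193,256,-170,0],
    [-193,257,-170,0],
    [-193,257,-170,0],
    [-193,257,-170,0],
    [-193,257,-170,0],
  ],
)

```text
time_s: 18.4
position: [0.6796, 0.1005, 0.1786]
tool_rot: [[-1.0, 0.001, -0.0], [0.001, 1.0, -0.0], [0.0, -0.0, -1.0]]
ft_force: [0.0, -0.2, -2.6]
grip_width: 0.0365
```

```bash
python3 look.py w10 pin_foot 0.015;  python3 - <<'E'
from h import *
g=cv2.imread('pics/w10.png')
cv2.imwrite('pics/w10c.png',cv2.resize(g[60:220,180:350],None,fx=3.6,fy=3.6,interpolation=cv2.INTER_CUBIC))
E
```

```text
18.4 [0.6796 0.1005 0.1786] [[-1.0, 0.001, -0.0], [0.001, 1.0, -0.0], [0.0, -0.0, -1.0]] [ 0.01 -0.16 -2.59] 0.036489015485187216
tip 0.96 [140.  274.1] [0.6258 0.1007 0.015 ]
```

View pics/w10.png

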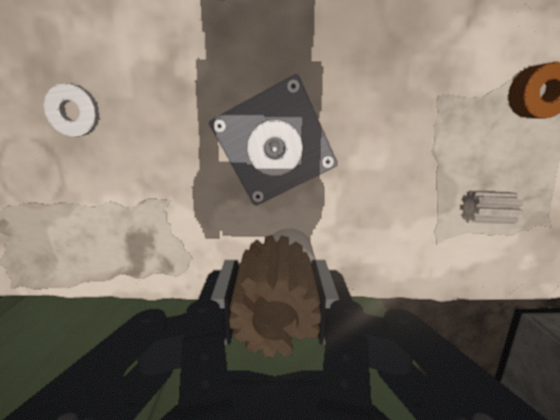

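View pics/w10c.png

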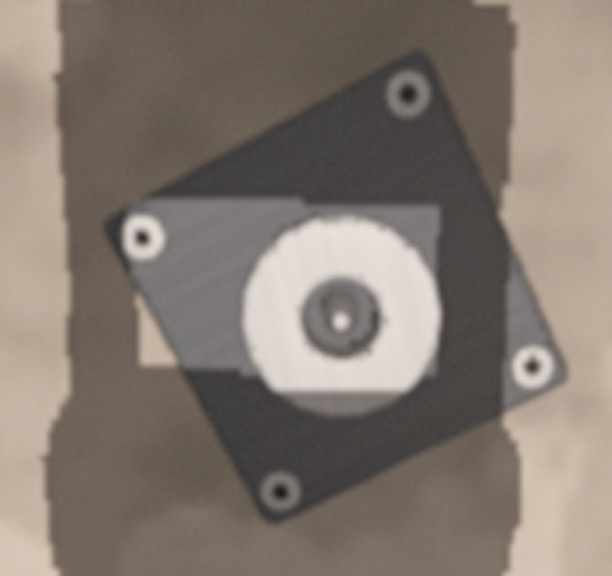

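```bash
python3 - <<'E'
from h import *
P=[onz('wrist',r,c,.015)for r,c in((125.83,219.44),(86.11,293.33),(161.94,327.78),(196.67,258.06))]
print('centre',np.mean(P,0), 'tip',onz('wrist',148.89,274.72,.058))
st=env.observe();print(st['position'],st['tool_rot'].round(4).tolist(),st['wrist_torque'])
E
```

```text
centre [0.62993657 0.10146072 0.015     ] tip [0.62939648 0.10146503 0.058     ]
[0.67973158 0.10071263 0.17860215] [[-1.0, 0.0006, 0.0001], [0.0006, 1.0, -0.0001], [-0.0001, -0.0001, -1.0]] [-0.08220283  0.00572244  0.04846385]
```

Request:
move_arm(
  moves=[
    [20,0,0,0],
    [40,0,5,0],
    [50.4,0,20,0],
    [50.4,0,45,0],
    [50.4,0,70,0],
    [50.4,0,90,0],
    [50.4,0,100,0],
    [50.4,0,100,0],
    [50.4,0,100,0],
    [50.4,0,100,0],
    [50.4,0,100,0],
  ],
)

```text
time_s: 19.6
position: [0.6299, 0.1013, 0.0794]
tool_rot: [[-1.0, -0.0, 0.002], [-0.0, 1.0, -0.0], [-0.002, -0.0, -1.0]]
ft_force: [0.5, 1.0, -2.8]
grip_width: 0.0368
```

```bash
python3 - <<'E'
from h import *
st=env.observe();print(st['time_s'],st['position'],st['tool_rot'].round(4).tolist(),st['ft_force'])
save('side','d11'); save('scene','s11');save('wrist','w11')
print(env.observe()['position'])
b=cv2.imread('pics/s11.png')[120:220,270:370]
a=cv2.imread('pics/d11.png')[150:240,275:365]
f=lambda x:cv2.resize(x,(398,398),interpolation=cv2.INTER_CUBIC)
cv2.imwrite('pics/c11.png',np.hstack([f(b),f(a)]))
# expected pin tip & axis line from estimates vs cutter bottom centre in each view
for n in('scene','side'): print(n,[np.round(proj(n,p),1) for p in([.6297,.1014,.058],[.6297,.1014,.039],[*st['position'][:2],st['position'][2]-.0086])])
E
```

```text
19.6 [0.62994505 0.10132881 0.07936326] [[-1.0, -0.0002, 0.0018], [-0.0002, 1.0, -0.0], [-0.0018, -0.0, -1.0]] [ 0.54582576  1.00265324 -2.77719546]
[0.62966885 0.10136416 0.07877708]
scene [array([164.9, 313.8]), array([171.2, 313.3]), array([160.6, 314.2])]
side [array([189.3, 320.7]), array([195.3, 320.3]), array([185.2, 321.1])]
```

View pics/c11.png

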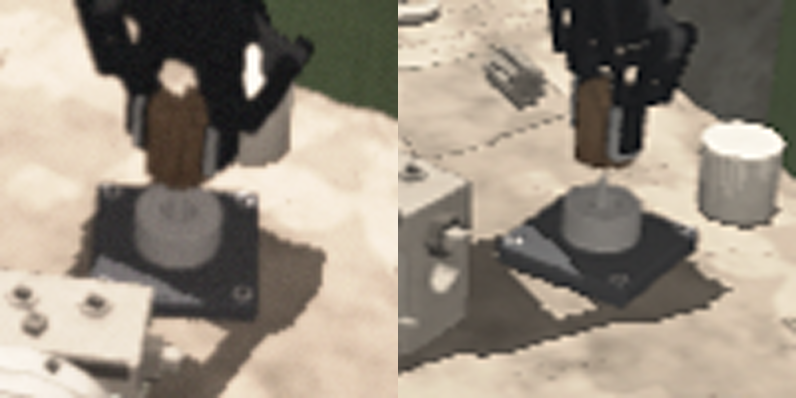

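View pics/w11.png

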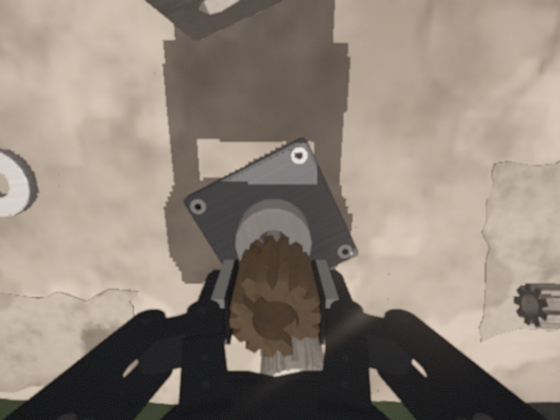

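Request:
move_arm(
  moves=[
    [0.3,-0.5,4,0],
    [0.3,-0.5,9,0],
    [0.3,-0.5,14,0],
    [0.3,-0.5,18,0],
    [0.3,-0.5,22,0],
    [0.3,-0.5,25,0],
    [0.3,-0.5,25,0],
  ],
)

```text
time_s: 20.45
position: [0.629, 0.1008, 0.0528]
tool_rot: [[-1.0, -0.0, -0.001], [-0.0, 1.0, 0.0], [0.001, 0.0, -1.0]]
ft_force: [-0.4, 0.6, -1.7]
grip_width: 0.0365
```

No contact; the pin tip is about 14 mm inside the bore. I'll lower it to the collar.

Request:
move_arm(
  moves=[
    [0,0,1.5,0],
    [0,0,3,0],
    [0,0,4.2,0],
    [0,0,5.2,0],
    [0,0,5.2,0],
    [0,0,5.2,0],
  ],
)

```text
time_s: 21.05
position: [0.6293, 0.1008, 0.0482]
tool_rot: [[-1.0, -0.0, 0.0], [-0.0, 1.0, -0.0], [-0.0, -0.0, -1.0]]
ft_force: [0.8, -0.2, -2.1]
grip_width: 0.0366
```

Request:
move_arm(
  moves=[
    [0,0,0.5,0],
    [0,0,1.0,0],
    [0,0,1.5,0],
    [0,0,1.5,0],
    [0,0,1.5,0],
  ],
)

```text
time_s: 21.55
position: [0.6294, 0.1009, 0.0477]
tool_rot: [[-1.0, -0.0, 0.001], [-0.0, 1.0, -0.0], [-0.001, -0.0, -1.0]]
ft_force: [-3.1, -2.0, 5.4]
grip_width: 0.0366
```

Request:
move_arm(
  moves=[
    [0,0,0,0],
    [0,0,0,0],
    [0,0,0,0],
    [0,0,0,0],
    [0,0,0,0],
    [0,0,-15,0],
    [0,0,-40,0],
    [0,0,-75,0],
    [0,0,-110,0],
    [0,0,-130,0],
    [0,0,-140,0],
    [0,0,-140,0],
    [0,0,-140,0],
  ],
  grip=0.1,
)

```text
time_s: 22.85
position: [0.6288, 0.1009, 0.1852]
tool_rot: [[-1.0, -0.0, -0.002], [-0.0, 1.0, 0.0], [0.002, 0.0, -1.0]]
ft_force: [-1.0, 0.5, 0.2]
grip_width: 0.0769
```

```bash
python3 - <<'E'
from h import *
st=env.observe();print(st['time_s'],st['position'],st['ft_force'],st['grip_width'])
save('side','d12'); save('scene','s12');save('wrist','w12')
b=cv2.imread('pics/s12.png')[120:220,270:370]
a=cv2.imread('pics/d12.png')[150:240,275:365]
w=cv2.imread('pics/w12.png')[120:290,180:350]
f=lambda x:cv2.resize(x,(266,266),interpolation=cv2.INTER_CUBIC)
cv2.imwrite('pics/c12.png',np.hstack([f(b),f(a),f(w)]))
for c in('scene','side'):
    for k in env.tip_of(c,'cutter')[:1]:print(c,k['conf'],onz(c,*k['point'],.039))
E
```

```text
22.85 [0.62877574 0.10085623 0.18524698] [-1.03101219  0.54079325  0.21350782] 0.07690258783262462
scene 0.57 [0.62755832 0.10211989 0.039     ]
side 0.49 [0.63223744 0.11778412 0.039     ]
```

View pics/c12.png

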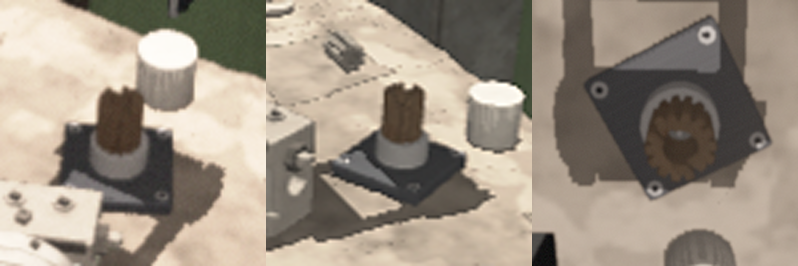

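```bash
python3 - <<'E'
from h import *
print(env.close_job())
E
```

```text
the job is handed in; nothing more can be done
None
```

The shell mill is put away. The steel thick collar lies flat on the base over the pin, and the cutter stands upright on the collar over the same pin. I handed the job in at about 23 s, with the gripper open and well clear.

- **Choice of parts:** I took the steel ring at scene pixel (182, 192). The two brown look-alike rings and the thin collar were left alone.
- **Collar:** it went down over the pin and touched the base at the expected height (tool at 19.3 mm) with about 7 N.
- **Cutter:** I centred it by gripping it in two directions, then lowered it over the pin. There was no side contact on the way, and it met the collar at the expected height (tool at 47.7 mm against 47.6 mm) with about 5 N.
- **Last pictures:** all three cameras show the cutter upright and roughly centred on the collar, with the pin visible in its bore.
- **Disagreements:**
  - The side camera's network put the cutter about 16 mm off in y, at low confidence (0.49). The scene camera and the pictures did not support that, so I disregarded it.
  - The gripper also read the collar's diameter about 2 mm small.

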